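Seat the glued insert, then clamp three clicks and hold

ROBOT

A 7-joint arm with a two-finger parallel gripper is mounted at the origin on the work surface. World frame = base frame: x ahead of the robot, y to its left, z up, the work surface at z = 0. Lengths are in m, angles in rad, forces in N, time in s.
With the tool pointing down it reaches from about 0.4 to 0.85 m from the base axis. Payload 4.5 kg.
Tool frame: the origin (TCP) lies at the very end of the fingers, on their centre line; the grasp point (between the pads) lies 19 mm behind it (arm.grasp_offset is the distance from the TCP to the grasp point, in m); z points along the fingers, y is the direction in which the jaws open and shut (so a half turn about z gives the same grasp; the last joint's range is limited). The gripper opens to 88 mm and grips with 3 to 60 N. Pads are 18 mm wide; open, the fingers measure 123 mm over their backs; the gripper's body (75 mm by 187 mm) begins 45 mm behind the grasp point.
Start: joints at [1.235, 0.689, -0.195, 1.565, 0.157, 0.902, -0.215], TCP at [0.226, -0.583, 0.239] pointing down, gripper open.
Joint ranges: [-3.01, 3.01], [-0.46, 2.08], [-1.47, 1.51], [0.13, 2.56], [-1, 4.14], [0.04, 2.09], [-2.66, 2.66]. Speed limits (rad/s): [2.57, 2.57, 3.14, 3.14, 3.14, 3.14, 3.14].

INTERFACE

Orientations are given as a rotation vector (axis times angle).
In Python, from bench import arm, planner, viewer gives the robot as it stands. Calls block until the motion is done:
- arm.goto(position, orientation): joint-space move of the TCP to a pose.
- arm.servo_line(position, attitude=None, vel=0.15): straight line of the TCP; attitude=None keeps the orientation; vel is the mean speed in m/s.
- arm.move_j(angles): joint-space move.
- arm.open_gripper() and arm.close_gripper(): open the fingers fully, or close them until they stop; the grip force is fixed at half the most.
- arm.wait(seconds).
- planner.solve_ik(position, orientation): joint angles nearest the present ones, or None.
- arm.observe(): the state.
- viewer.capture(name): name is "scene" or "top" or "wrist"; returns a dict with "img" (480x640x3 uint8, red, green, blue), "range_z" (480x640 float32, m along the optical axis (not along the pixel's ray), 0 where there is no reading), "fovy" (degrees; the focal length in pixels is half the picture's height over the tangent of half this angle, whatever the lens; pixels are square), "cx", "cy" (the principal point, pixels), "k1" (the pictures are not rectified: a ray, as slopes to the right and down, at radius r is drawn at 1 + k1 r^2 times it, then the intrinsics apply), "xyz" and "orientation" of the camera in the world; the wrist camera has in their place "T_tool_cam" (4x4, takes a point from camera to tool coordinates, whose origin is the TCP and whose axes are the flange's). Camera axes: x right, y down, z forward; pixel columns grow to the right and rows downward; lengths in m; the calibration is good to about 2 mm. A picture is of the moment at which its call begins: read the wrist's pose just before it.
A pose or a line that the arm cannot do raises arm.Unreachable and nothing moves.
- arm.finish_job(): hands the job in, once; it reports no verdict.
The state is a dict: "t": time; "q": joint angles; "qd": joint speeds; "joint_torque": joint torques, N m; "tool_pos": TCP position; "eef_rot": TCP orientation; "ft_force": force on the tool from outside, world axes, zero at the start; "torque": the same for the moment, N m; "grip_width": finger opening in m.
Only numpy, scipy, OpenCV 4.12 (cv2) and the standard library are available. Lean on these libraries where they do the work, as an engineer would, in place of code of your own. Each camera call takes 0.05 s, during which the arm holds its last target. There are 200 camera calls.

TASK

On the bonding jig, press the black-headed spring plunger all the way down to its stop so that the brass insert is seated flush in the grey moulded frame, and let the plunger come back up. Then take the clamp lever by its red handle, advance it counter-clockwise exactly three clicks (never a fourth) and finish while still holding it there, because the lever springs back if let go; leave the loose things around alone.

Things in the scene. Friction and masses are not known exactly. Their poses are not given: they have to be found in the camera images.
- jig: Fixed plywood board 300 (x) by 440 (y) by 18 mm on the bench, carrying a grey moulded frame (top 63 mm above the bench), a blue press bracket (top 115 mm, on the +x side of the plunger) and a grey round clamp housing. Origin: centre of the board's underside; z up. In this frame the plunger axis is at x -25, y +100 mm and the lever pivot at x +10, y -130 mm.
- plunger_top (a point): Centre of the top of the plunger's round black head, 40 mm across and 15 mm thick, 170 mm above the bench when up. It moves with the head, straight down 22 mm to the stop.
- plunger (a joint): Downward travel of the plunger in m: 0 up, 0.022 at its stop. A spring returns it; the push grows from about 2 N to about 4 N, plus 2 N once its foot meets the insert, so about 6 N at the stop.
- insert (a joint): Depth in m to which the brass insert (22 mm flange, straight under the plunger) has been pushed: 0 is 14 mm proud, 0.014 is seated flush; starts between 0 and 0.004. It slides stiffly and stays where it is pushed. The plunger at its stop just seats it.
- lever_pivot (a point): Point on the upright pivot axis of the clamp lever, 67 mm above the bench, at the middle of the steel lever bar's top.
- red_handle: Upright round red handle, 20 mm in diameter, 58 mm tall, at the outer end of the flat steel lever, 110 mm from the pivot axis. Origin: centre of its foot on the lever bar, 67 mm above the bench. The bar is 22 mm wide and ends 10 mm beyond the handle's axis; nothing else stands within 40 mm of the handle above its foot, up to the third click.
- handle_top (a point): Centre of the top of the red handle, 125 mm above the bench. Pushed here along its circle, the resistance swings between about 2 and 5 N (up to 8 N on a wrist sensor while moving): leaving a notch it steps up by 3 to 4 N, then falls smoothly over the click and into the next notch.
- lever (a joint): Lever angle in rad: 0 at rest on its stop (pointing 2.618 rad from the jig's x axis), growing counter-clockwise from above, up to 1.25. A sprung pawl rides over teeth: click 1 comes at 0.12, 2 at 0.36, 3 at 0.60, 4 at 0.84; notches at 0.24, 0.48, 0.72, 0.96. It does not lock: a spring drives the lever back to 0 when let go.
- bush: Spare brass bush, 22 mm across and 22 mm tall, loose on the jig board; origin at its underside. A bystander.
- tape: Yellow roll of tape, 60 mm across, 18 mm thick, loose on the jig board inside the grey frame; origin at its underside. A bystander.
- cartridge: White adhesive bottle with red cap, 50 mm across, 170 mm tall, standing left of the jig; origin at its underside. A bystander.
- tin: Tin with green band, 80 mm across, 100 mm tall, standing far left; origin at its underside. A bystander.
- mug: Blue mug, 80 mm across, 90 mm tall, standing far right; origin at its underside. A bystander.
- screwdriver: Screwdriver lying on the bench right of the jig. A bystander.
- spatula: Spatula lying on the bench left of the jig. A bystander.

How it is judged:
By the outcome, as a careful person would: the job done as asked, in the order asked, and still so for the second after the job is handed in, while the arm keeps its last pose, push and grip.
It also fails if it takes over 58 s, if anything falls off the work surface, if the arm or the gripper's body presses on something with over 40 N, if the wrist force passes 120 N, or if a joint passes its speed limit or range.

## Working session

There is one attempt and no reset: what is moved stays moved. The work goes in short steps, each a Python script; the robot and the scene stay as the last script left them, time stands still between calls to the robot, and variables do not carry over. Pictures are saved under pics/ and viewed, about 8 in all and at most 12, crops included, and the job is handed in when it is done.

```bash
ls; mkdir -p pics; cat > h.py <<'E'
import numpy as np, cv2
from scipy.spatial.transform import Rotation as R
from bench import arm, planner, viewer
def cam(name):
    s=arm.observe(); c=viewer.capture(name)
    if 'T_tool_cam' in c:
        T=np.eye(4);T[:3,:3]=R.from_rotvec(s['eef_rot']).as_matrix();T[:3,3]=s['tool_pos'];T=T@c['T_tool_cam']
    else:
        T=np.eye(4);o=np.array(c['orientation'],float);T[:3,:3]=o if o.shape==(3,3) else R.from_rotvec(o).as_matrix();T[:3,3]=c['xyz']
    c['T']=T;c['f']=240/np.tan(np.radians(c['fovy'])/2)
    return c
def ray(c,u,v):
    K=np.array([[c['f'],0,c['cx']],[0,c['f'],c['cy']],[0,0,1.]])
    p=cv2.undistortPoints(np.array([[[u,v]]],float),K,np.array([c['k1'],0,0,0,0.]))[0,0]
    return np.array([p[0],p[1],1.])
def onplane(c,u,v,z):
    d=c['T'][:3,:3]@ray(c,u,v);o=c['T'][:3,3];return o+d*(z-o[2])/d[2]
def depthpt(c,u,v):
    return c['T'][:3,3]+c['T'][:3,:3]@ray(c,u,v)*c['range_z'][int(v),int(u)]
def save(c,n): cv2.imwrite('pics/'+n+'.png',c['img'][:,:,::-1])
E
python3 - <<'E'
from h import *
import pickle
for n in ['scene','top']:
    c=cam(n);save(c,n+'0');pickle.dump(c,open(n+'.pkl','wb'));print(n,c['orientation'],c['T'].round(3),c['f'],c['k1'])
print(arm.observe())
E
```

```text
pics
scene [-1.63728401 -1.95104708  0.75941487] [[-0.17   0.72  -0.673  1.374]
 [ 0.985  0.131 -0.109  0.155]
 [ 0.01  -0.682 -0.731  0.978]
 [ 0.     0.     0.     1.   ]] 439.4956425280224 -0.07020563827753391
top [-2.16125112  2.15500523 -0.15118552] [[ 0.002 -0.991  0.13   0.365]
 [-1.    -0.003 -0.009  0.017]
 [ 0.009 -0.13  -0.991  1.791]
 [ 0.     0.     0.     1.   ]] 583.4222452107022 -0.034584321228470584
{'t': 0.1, 'q': array([ 1.23478845,  0.68988057, -0.19453056,  1.56620061,  0.15731898,
        0.90252166, -0.21511253]), 'qd': array([-1.52824305e-04, -1.59710481e-03,  1.47087289e-03, -2.34124823e-03,
       -4.80668749e-05, -9.15003758e-05, -2.07954057e-04]), 'joint_torque': array([-3.38877246e-03, -5.28502429e+01, -1.27170246e+00, -1.53836936e+01,
       -5.25989465e-02,  1.97454043e-03,  7.01954309e-05]), 'tool_pos': array([ 0.22565765, -0.58224849,  0.23801322]), 'eef_rot': array([-3.08648431e+00, -5.77423159e-01,  6.65412797e-04]), 'ft_force': array([-0.08326694,  0.06216658, -0.50960132]), 'torque': array([-0.04207951,  0.00156697,  0.02553446]), 'grip_width': 0.08780873657688566}
```

View pics/scene0.png

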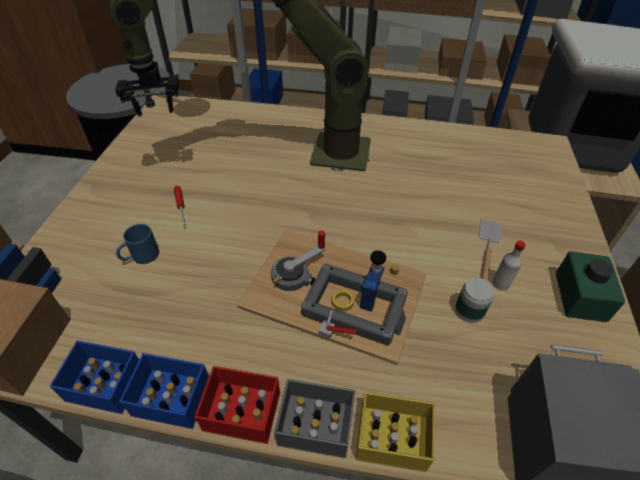

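View pics/top0.png

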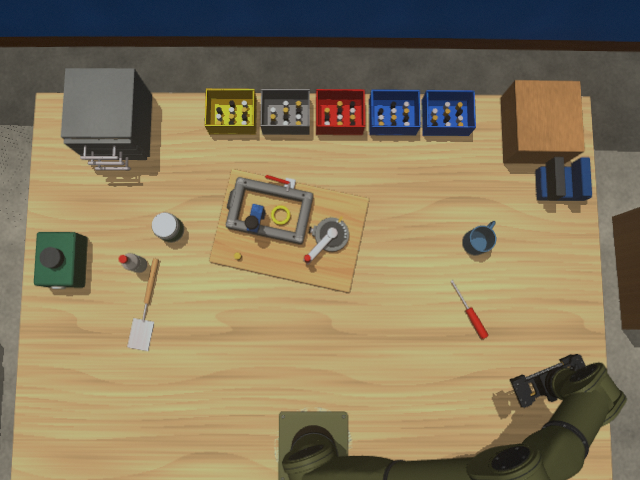

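The scene view shows the black plunger head at about (378,258) and the red handle at about (321,238). The top view shows them at about (253,224) and (308,259), with the pivot near (332,233). The bottle and tin stand well to the left.

```bash
cat > m.py <<'E'
from h import *
def blob(c,kind,u0,v0,r):
    hsv=cv2.cvtColor(c['img'],cv2.COLOR_RGB2HSV)
    m=((hsv[...,2]<60)&(hsv[...,1]<130)) if kind=='black' else (((hsv[...,0]<8)|(hsv[...,0]>172))&(hsv[...,1]>150)&(hsv[...,2]>60))
    w=np.zeros(m.shape,bool);w[max(0,v0-r):v0+r,max(0,u0-r):u0+r]=1
    n,l,st,ce=cv2.connectedComponentsWithStats((m&w).astype(np.uint8))
    if n<2: return None
    i=1+st[1:,4].argmax(); return ce[i],st[i],(l==i)
E
python3 - <<'E'
from m import *
import pickle
s=pickle.load(open('scene.pkl','rb'));t=pickle.load(open('top.pkl','rb'))
for kind,us,ut,z in [('black',(378,258),(253,224),.1625),('red',(321,238),(308,259),.12)]:
    for c,u,n in [(s,us,'scene'),(t,ut,'top')]:
        b=blob(c,kind,*u,16)
        print(kind,n,b[0],b[1],onplane(c,*b[0],z).round(4),depthpt(c,*b[0]).round(4))
print('piv',onplane(t,332,233,.07),[onplane(t,*p,.018).round(3) for p in [(231,170),(369,198),(350,292),(210,262)]])
E
```

```text
black scene [377.6443299  258.28350515] [370 251  16  18 194] [0.6527 0.1786 0.1625] [0.6571 0.1785 0.1674]
black top [252.37878788 222.57575758] [245 216  15  15 132] [0.6454 0.174  0.1625] [0.6438 0.1731 0.1717]
red scene [321.31372549 238.7745098 ] [318 231   7  17 102] [0.5728 0.0246 0.12  ] [0.5618 0.0228 0.1082]
red top [306.76470588 257.88235294] [304 255   6   7  34] [0.5502 0.0199 0.12  ] [0.5492 0.0199 0.1285]
piv [ 0.63068703 -0.05505892  0.07      ] [array([0.836, 0.257, 0.018]), array([ 0.749, -0.172,  0.018]), array([ 0.458, -0.112,  0.018]), array([0.548, 0.315, 0.018])]
```

```bash
cat >> m.py <<'E'
def down(a):
    y=np.array([np.cos(a),np.sin(a),0]);z=np.array([0,0,-1.]);return R.from_matrix(np.c_[np.cross(y,z),y,z]).as_rotvec()
E
python3 - <<'E'
from m import *
h=np.array([.550,.020]);P=np.array([.632,-.053])
for k in (0,np.pi):
    for th in (0,.36,.72):
        a=np.radians(48.4)+th+k; r=R.from_euler('z',th).as_matrix()[:2,:2]@(h-P)+P
        q=planner.solve_ik([*r,.085],down(a));print(k,th,None if q is None else np.round(q,2))
    q=planner.solve_ik([.646,.174,.30],down(np.radians(78)+k));print('pl',None if q is None else np.round(q,2))
try:
    arm.close_gripper()
    a=np.radians(78)
    qs=[planner.solve_ik([.61,.174,.32],down(a+k)) for k in (0,np.pi)]
    qs=[q for q in qs if q is not None]; q=min(qs,key=lambda q:abs(np.array(q)-arm.observe()['q']).max())
    arm.move_j(q)
except Exception as e: print(repr(e))
o=arm.observe();print(o['t'],o['tool_pos'],o['q'].round(2),o['ft_force'],o['grip_width'])
c=cam('wrist');save(c,'w1');import pickle;pickle.dump((c,o),open('w1.pkl','wb'));print(c['T'].round(3),c['f'])
E
```

```text
0 0 [ 0.18  0.87 -0.51  1.9   0.76  0.57  0.01]
0 0.36 [ 0.29  0.87 -0.59  1.96  0.88  0.59  0.3 ]
0 0.72 [ 0.4   0.89 -0.66  1.97  0.94  0.62  0.67]
pl [ 0.08  0.81 -0.9   1.32  0.63  1.3   0.54]
3.141592653589793 0 [-0.24  0.84  0.2   1.92 -0.37  0.41 -2.05]
3.141592653589793 0.36 [-0.12  0.82  0.1   1.98 -0.22  0.35 -1.78]
3.141592653589793 0.72 [-0.    0.81  0.02  1.99 -0.05  0.34 -1.52]
pl [-0.3   0.69 -0.05  1.34  0.04  1.11 -2.14]
4.3917 [0.6103737  0.17279563 0.31979764] [ 0.11  0.75 -0.93  1.41  0.61  1.28  0.5 ] [ 0.22071385 -0.11467481  0.63335686] 0.0003194840359676326
[[ 0.211  0.926  0.314  0.528]
 [ 0.978 -0.199 -0.069  0.192]
 [-0.002  0.321 -0.947  0.466]
 [ 0.     0.     0.     1.   ]] 402.6316262416667
```

View pics/w1.png

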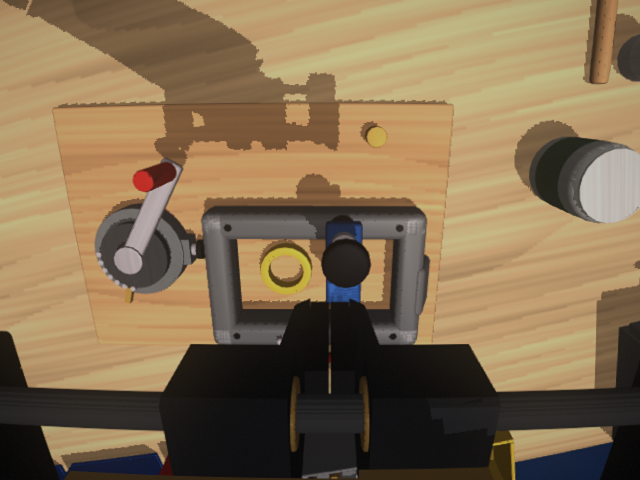

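The wrist view shows the head top at about (346,262), the handle top at about (144,181) and the lever pivot cap at about (128,260). I'll compute positions from these.

```bash
python3 - <<'E'
from m import *
import pickle
c,o=pickle.load(open('w1.pkl','rb'))
b=blob(c,'black',346,262,29);print(b[0],b[1]);(x,y),rad=cv2.minEnclosingCircle(np.argwhere(b[2])[:,::-1].astype(np.float32));print(x,y,rad)
H=onplane(c,346,262,.170);L=onplane(c,144,181,.125);P=onplane(c,128,260,.067)
print(H,onplane(c,x,y,.17),depthpt(c,346,262),L,depthpt(c,144,181),P,depthpt(c,128,260),np.linalg.norm(L[:2]-P[:2]),np.linalg.norm(H[:2]-L[:2]))
# head edge px width
print((onplane(c,b[1][0]+b[1][2],262,.17)-onplane(c,b[1][0],262,.17)))
E
```

```text
[344.39711934 261.46039095] [ 317  233   53   55 1944]
339.0643310546875 257.98370361328125 31.860492706298828
[0.64468873 0.17945707 0.17      ] [0.64021467 0.17479016 0.17      ] [0.64457467 0.17946895 0.17028975] [0.55236245 0.02186812 0.125     ] [0.55224042 0.02272192 0.12671619] [ 0.6338596  -0.05482346  0.067     ] [ 0.63304511 -0.05292563  0.0700742 ] 0.11190792125498902 0.18264287747878366
[0.00879971 0.04093559 0.        ]
```

Height (0.170), the 41 mm head width and the distances to the pivot and handle all agree with the given sizes. I'll press now.

```bash
python3 - <<'E'
from m import *
xy=[.645,.178]; a=np.radians(78)
arm.servo_line([*xy,.20],down(a),vel=.12)
arm.servo_line([*xy,.178],vel=.05); arm.wait(.2)
f0=arm.observe()['ft_force']; print(f0,arm.observe()['tool_pos'])
z=.170
while z>.136:
    arm.servo_line([*xy,z],vel=.04); arm.wait(.1)
    o=arm.observe(); f=o['ft_force']-f0; print(round(z,4),o['tool_pos'].round(4),f.round(1),round(o['t'],1))
    if f[2]>15: break
    z-=.005 if z>.153 else .0015
arm.wait(.3);o=arm.observe();print(o['tool_pos'],o['ft_force']-f0)
c=cam('scene');save(c,'s_press')
arm.servo_line([*xy,.19],vel=.06)
arm.servo_line([.60,.12,.26],vel=.15)
o=arm.observe();print(o['t'],o['ft_force']-f0)
c=cam('wrist');save(c,'w2');import pickle;pickle.dump((c,o),open('w2.pkl','wb'))
E
```

```text
[0.34854499 0.01682515 0.27000412] [0.6451796  0.17812674 0.17833723]
0.17 [0.645  0.178  0.1701] [-0.1  0.   1.7] 6.9
0.165 [0.6451 0.1781 0.1651] [-0.5 -0.2  1.1] 7.2
0.16 [0.6451 0.1781 0.16  ] [ 0.5 -0.   1.4] 7.6
0.155 [0.6451 0.1781 0.1551] [0.6 0.3 2.5] 8.0
0.15 [0.6451 0.1781 0.1502] [0.9 0.9 4. ] 8.4
0.1485 [0.6451 0.1781 0.1486] [0.6 0.3 4.5] 8.7
0.147 [0.6452 0.1782 0.1484] [-2.3 -1.2 11.9] 9.1
0.1455 [0.6453 0.1782 0.1484] [-4.1 -2.2 19.5] 9.4
[0.64526345 0.17826513 0.14833344] [-3.09153045 -2.16165978 18.66349696]
11.4917 [-1.17206478 -0.97538374  0.1603262 ]
```

View pics/w2.png

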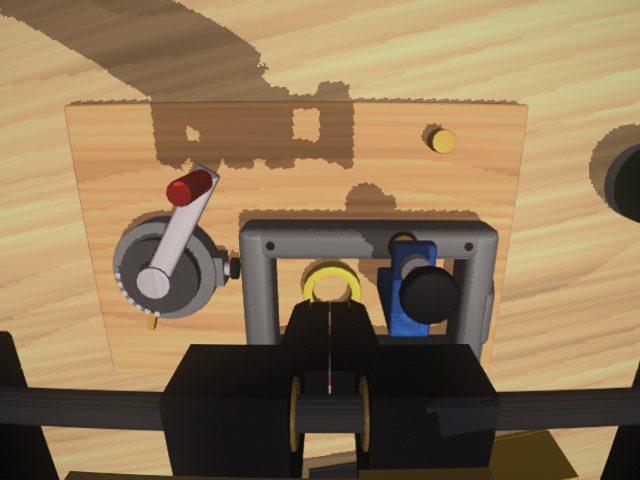

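The stop was hard at z=0.1484, about 22 mm of travel, and the plunger looks up again. The handle top is at (179,194) and the pivot at (154,282). Next I check these and move over the handle.

```bash
python3 - <<'E'
from m import *
import pickle
c,o=pickle.load(open('w2.pkl','rb'))
print('plunger',depthpt(c,430,292))
L=onplane(c,179,194,.125);P=onplane(c,154,282,.067);print(L,depthpt(c,179,194),P,np.linalg.norm((L-P)[:2]),np.degrees(np.arctan2(*(L-P)[1::-1])))
xy=[.5525,.0215];a=np.radians(48.4)
arm.open_gripper()
d=np.array([xy[0]-.05*np.sin(a)*-1,xy[1]-.05*np.cos(a)])
arm.goto([xy[0],xy[1],.20],down(a))
o=arm.observe();print(o['t'],o['q'].round(2),o['tool_pos'],o['grip_width'])
c=cam('wrist');save(c,'w3');pickle.dump((c,o),open('w3.pkl','wb'))
E
```

```text
plunger [0.64207702 0.17858603 0.17070706]
[0.55232696 0.02113165 0.125     ] [0.55232184 0.02114906 0.12504159] [ 0.63367663 -0.05356267  0.067     ] 0.11044007490073389 137.44221174078626
13.4333 [ 0.32  0.74 -0.77  1.81  0.67  0.87  0.08] [0.5526679  0.02135529 0.20012423] 0.08775669143180836
```

View pics/w3.png

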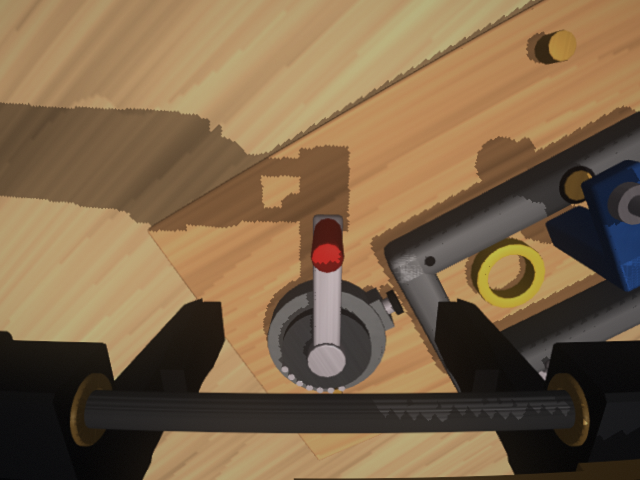

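The handle is centred between the open fingers and the plunger is confirmed up (0.1707). Descend and grip.

```bash
cat > lev.py <<'E'
from m import *
P=np.array([.6335,-.054]);A0=np.radians(137.4);RAD=.1103;Z=.083
def pose(th):
    b=A0+th;return [P[0]+RAD*np.cos(b),P[1]+RAD*np.sin(b),Z],down(b-np.pi/2)
def rep(f0,th):
    o=arm.observe();d=o['tool_pos'][:2]-P;b=np.arctan2(d[1],d[0]);f=o['ft_force']-f0
    t=np.array([-np.sin(b),np.cos(b)]);r=np.array([np.cos(b),np.sin(b)])
    ang=(b-A0+np.pi)%(2*np.pi)-np.pi
    print(f"th {th:.2f} act {ang:.3f} rad {np.linalg.norm(d):.4f} z {o['tool_pos'][2]:.4f} Ft {f[:2]@t:.1f} Fr {f[:2]@r:.1f} Fz {f[2]:.1f} w {o['grip_width']:.4f} t {o['t']:.1f}")
E
python3 - <<'E'
from lev import *
p,r=pose(0);print(p)
arm.servo_line([p[0],p[1],.14],r,vel=.1)
arm.servo_line(p,r,vel=.06);arm.wait(.2)
f0=arm.observe()['ft_force'];np.save('f0.npy',f0);print(f0)
arm.close_gripper();arm.wait(.2);rep(f0,0)
for th in np.arange(1,5)*.04:
    arm.servo_line(*pose(th),vel=.03);rep(f0,th)
E
```

```text
[np.float64(0.5523084912906933), np.float64(0.02065941945599748), 0.083]
[0.24541145 0.66715636 0.05902661]
th 0.00 act 0.003 rad 0.1103 z 0.0830 Ft 1.9 Fr 0.7 Fz 1.9 w 0.0192 t 16.8
th 0.04 act 0.032 rad 0.1103 z 0.0830 Ft -2.0 Fr -0.4 Fz -2.5 w 0.0190 t 17.1
th 0.08 act 0.077 rad 0.1103 z 0.0830 Ft -2.7 Fr -0.2 Fz -2.4 w 0.0193 t 17.4
th 0.12 act 0.120 rad 0.1103 z 0.0830 Ft -3.1 Fr -0.4 Fz -1.0 w 0.0194 t 17.7
th 0.16 act 0.162 rad 0.1103 z 0.0830 Ft -0.4 Fr -0.5 Fz -2.4 w 0.0193 t 18.0
```

Grip is good at about 19 mm, and the force drops after 0.12, which is click 1. Continuing.

```bash
python3 - <<'E'
from lev import *
f0=np.load('f0.npy')
for th in np.arange(.19,.725,.03).tolist()[:-1]+[.70]:
    arm.servo_line(*pose(th),vel=.03);rep(f0,th)
arm.wait(.3);rep(f0,.70)
c=cam('wrist');save(c,'w4');c2=cam('top');save(c2,'t4')
import pickle;pickle.dump((c,c2),open('w4.pkl','wb'))
im=np.hstack([cv2.resize(c['img'],(400,300)),cv2.resize(c2['img'][130:330,180:447],(400,300))]);cv2.imwrite('pics/both.png',im[:,:,::-1])
E
```

```text
th 0.19 act 0.192 rad 0.1103 z 0.0830 Ft -0.5 Fr -0.8 Fz -1.4 w 0.0190 t 18.2
th 0.22 act 0.223 rad 0.1103 z 0.0830 Ft -1.0 Fr -1.0 Fz -1.9 w 0.0193 t 18.5
th 0.25 act 0.247 rad 0.1103 z 0.0830 Ft -2.1 Fr -1.3 Fz -2.0 w 0.0192 t 18.8
th 0.28 act 0.263 rad 0.1103 z 0.0831 Ft -5.6 Fr 0.0 Fz -4.7 w 0.0189 t 19.0
th 0.31 act 0.306 rad 0.1103 z 0.0830 Ft -2.4 Fr 1.1 Fz -2.3 w 0.0193 t 19.3
th 0.34 act 0.339 rad 0.1103 z 0.0830 Ft -2.7 Fr -0.6 Fz -2.4 w 0.0196 t 19.5
th 0.37 act 0.371 rad 0.1103 z 0.0830 Ft -1.8 Fr -0.9 Fz -2.1 w 0.0190 t 19.8
th 0.40 act 0.402 rad 0.1103 z 0.0830 Ft -1.1 Fr -0.8 Fz -1.8 w 0.0194 t 20.1
th 0.43 act 0.432 rad 0.1103 z 0.0830 Ft -1.1 Fr -1.7 Fz -2.2 w 0.0188 t 20.3
th 0.46 act 0.462 rad 0.1103 z 0.0830 Ft -0.3 Fr -2.6 Fz -1.3 w 0.0193 t 20.6
th 0.49 act 0.488 rad 0.1103 z 0.0830 Ft -0.7 Fr -2.4 Fz -2.0 w 0.0189 t 20.8
th 0.52 act 0.503 rad 0.1103 z 0.0831 Ft -5.2 Fr -1.1 Fz -3.1 w 0.0189 t 21.1
th 0.55 act 0.541 rad 0.1102 z 0.0830 Ft -2.4 Fr -0.9 Fz -3.9 w 0.0190 t 21.3
th 0.58 act 0.575 rad 0.1102 z 0.0831 Ft -3.5 Fr -1.2 Fz -2.7 w 0.0194 t 21.6
th 0.61 act 0.608 rad 0.1102 z 0.0830 Ft -2.6 Fr -1.2 Fz -3.9 w 0.0193 t 21.9
th 0.64 act 0.639 rad 0.1102 z 0.0830 Ft -2.4 Fr -2.3 Fz -2.7 w 0.0189 t 22.1
th 0.67 act 0.670 rad 0.1102 z 0.0830 Ft -2.6 Fr -2.4 Fz -3.3 w 0.0190 t 22.4
th 0.70 act 0.702 rad 0.1102 z 0.0830 Ft -2.2 Fr -2.2 Fz -4.0 w 0.0190 t 22.6
th 0.70 act 0.699 rad 0.1102 z 0.0830 Ft -1.8 Fr -2.2 Fz -2.8 w 0.0191 t 22.9
```

View pics/both.png

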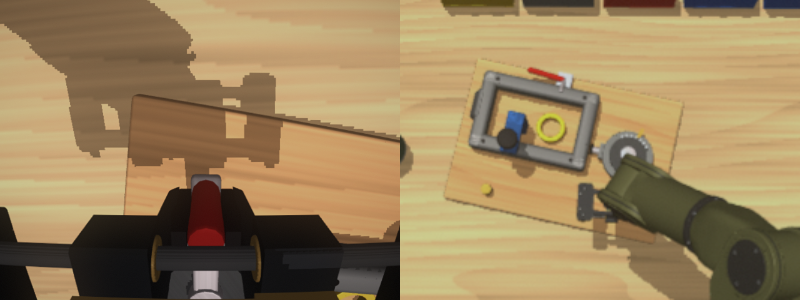

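The wrist view shows the red handle held between the fingers. The force steps at 0.26 and 0.50 match notches 1 and 2, so 0.70 is past click 3 (0.60) and well short of click 4 (0.84). Handing in.

```bash
python3 - <<'E'
from lev import *
rep(np.load('f0.npy'),.70); arm.finish_job()
E
```

```text
th 0.70 act 0.700 rad 0.1102 z 0.0830 Ft -2.0 Fr -2.4 Fz -2.7 w 0.0188 t 23.0
the job is handed in; nothing more can be done
```

I pressed the plunger to its stop and let it come back up. I then advanced the clamp lever three clicks and handed the job in at 23 s, still holding the handle.

- **Plunger:** it met a hard stop at z = 0.1484, 22 mm down. The push rose from 4.5 N to 19 N there. The depth picture afterwards showed the head back up at 0.171.
- **Insert:** I did not look at it directly. I take it as seated because the plunger reached its stop.
- **Lever:** the angle from the tool position was 0.70 rad, past click 3 (0.60) and well short of click 4 (0.84). The force steps on leaving notches 1 and 2 came at 0.26 and 0.50, within about 0.02 rad of the given notch angles. The click 3 force drop was weaker than the first two, so that click rests mainly on the angle.
- **Grip:** the handle was still held at hand-in, with a grip width of 19 mm and about 2 N of spring load.
- **Loose things:** the bush and tape looked undisturbed in the last top picture. I did not check the others again, but the arm kept clear of them.

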